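Refit the timer module and hold the laundry key switch over

TASK

Put the loose timer module back into the empty bay of the laundry control box and press it fully home, its flange flush on the box. Then take the key with the rectangular head from its stand, work it down past the sticky pins of the key switch until its shoulder sits on the lock, turn it a quarter turn clockwise against the return spring up to its stop, and finish still holding it turned there. Leave the round-headed key and the other things on the worktop where they are.

Things in the scene. Friction and masses are not known exactly. Their poses are not given: they have to be found in the camera images.
- control_box: White plastic box fixed on the worktop, 150 (x) x 240 (y) x 75 mm high; origin at the centre of its underside, z up. In its top are the bay at y = +60 mm and the key switch at y = -60 mm, both at x = 0. The switch's square steel cover, 46 x 46 mm, stands 10 mm above the top; nothing else on it is higher than 79 mm.
- bay (a point): Centre of the bay's mouth, level with the box's top face (75 mm above the worktop); axes of the box. A well 51 mm (x) by 35 mm (y), 50 mm deep, rim bevelled 3 mm at 45 degrees. Sprung clips in both long walls, 28 mm down, stop the module about 13 mm proud; 8 to 20 N straight down takes it home (more if held off-centre), and it stays when let go.
- lock (a point): Centre of the keyway on the cover's upper face, 85 mm above the worktop; axes of the box. Slot 16.5 mm (x) by 5.5 mm (y), mouth bevelled 3 mm at 45 degrees. The 10 mm thick cover does not turn; two sticky pins, 4 to 8 mm down, reach in from the long sides and slide back stiffly: the key needs 8 to 22 N of push, a little less with yaw wiggles of 0.05 rad.
- plug (a joint): Angle in rad of the lock's turning plug, which starts 12 mm below the cover's face: 0 at rest in line with the keyway, growing clockwise seen from above, stop at 1.57. A spring turns it back when let go (about 0.09 N m at the stop). The key has about 0.1 rad of play in it, and turns only when more than 24 mm deep; home is 30 mm.
- module: Timer module, grey plastic, 80 g, standing loose on the worktop. Origin at the centre of its underside, z up. Body 48 (x) x 32 (y) x 40 mm tall, lower edges round; flange 64 x 48 mm, 40 to 44 mm up; black grip fin 30 mm (x) by 12 mm thick (y), 44 to 72 mm up. At home its origin is 40 mm below point bay, its x along the bay's x, either way round.
- key: Key to use, black rectangular head, upright in a wooden stand, blade down, 35 g. Origin at the centre of the blade's tip, z up. Blade 14 (x) by 4 (y) mm, 14 mm tall, tip rounded; shank 5 mm thick to 30 mm up; round steel shoulder 24 mm across, 30 to 34 mm up; head 32 mm wide (x), 10 mm thick (y), 34 to 68 mm up. Fits either way round.
- key_stand: Fixed wooden block 60 (x) x 44 (y) x 36 mm high with a slot 17 x 7 mm, 33 mm deep, in which the key stands with its shoulder on the block's top (the key's tip 6 mm above the worktop). Origin at the centre of its underside.
- round_key: The other key, not to be used: same blade and shoulder, but a round disc head 34 mm across and 10 mm thick; it stands in a like stand; origin at the blade's tip.
- polish_tin: Flat dark metal tin, 72 mm across, 24 mm high, loose; origin at the centre of its underside.
- shoe_brush: Wooden shoe brush, 150 (x) x 48 x 40 mm, loose; origin at the centre of its underside.
- torch: Metal torch lying along its x, 145 mm long, 38 mm high, loose; origin below its middle, on the worktop.
- mug: White mug, 80 mm across, 90 mm high, loose; origin at the centre of its underside.
- detergent: White bottle, 76 mm across, 210 mm high, loose; origin at the centre of its underside.

How it is judged (in metres and radians):
On the way, in this order (a step that is already met when the one before it is completed fails the run):
1. the module is pressed home in the bay, its flange flush on the box (z of module in the frame of bay below -0.0375 m and horizontal distance between module and bay below 0.005 m and angle between module's own z axis and vertical below 0.1 rad and angle between the x axis of module and the x axis of bay, either way round below 0.15 rad), for 0.2 s.
2. the key is home in the lock, its shoulder on the cover, before it is turned right over (z of key in the frame of lock below -0.027 m and horizontal distance between key and lock below 0.004 m and angle between key's own z axis and vertical below 0.15 rad and value of joint plug below 1 rad), for 0.1 s.
At the end, for the whole second after the job is handed in: Module flush in its bay (within 2.5 mm of home, 5 mm sideways, 0.1 rad tilt, 0.15 rad yaw); key home in the lock (within 3 mm of its shoulder touching, 4 mm sideways, upright within 0.15 rad), the plug past 1.4 rad of its 1.57, the fingers still gripping the key (over 1 N) (all of step 1 and z of key in the frame of lock below -0.027 m and horizontal distance between key and lock below 0.004 m and angle between key's own z axis and vertical below 0.15 rad and value of joint plug above 1.4 rad and contact force between the fingers and key above 1 N); the arm keeps its last pose, push and grip.
It fails at once if the round-headed key is moved by more than 3 cm (distance of round_key from where it was at the start of the episode above 0.03 m).
It fails at once if another thing on the worktop (tin, brush, torch, mug, bottle) is moved by more than 4 cm (distance of any of polish_tin, shoe_brush, torch, mug, detergent from where it was at the start of the episode above 0.04 m).
It also fails if it takes over 69 s, if anything falls off the work surface, if the arm or the gripper's body presses on something with over 40 N, if the wrist force passes 120 N, or if a joint passes its speed limit or range.

ROBOT

A 6-joint arm with a two-finger parallel gripper is mounted at the origin on the work surface. World frame = base frame: x ahead of the robot, y to its left, z up, the work surface at z = 0. Lengths are in m, angles in degrees, forces in N, time in s.
With the tool pointing down it reaches from about 0.4 to 0.825 m from the base axis. Payload 7 kg.
Tool frame: the origin (TCP) lies on the centre line of the jaws, within the pads' length; the fingertips stand 8 mm ahead of it and the grasp point (between the pads) lies 11 mm behind it; z points along the fingers, y is the line along which they close (so a half turn about z gives the same grasp; the last joint's range is limited). The gripper opens to 88 mm and grips with 3 to 60 N. Pads are 19 mm wide; open, the fingers measure 130 mm over their backs; the gripper's body (78 mm by 193 mm) begins 47 mm behind the grasp point.
Start: joints at [-49.899, 20.546, 0.682, 0, -70.136, -16.507], TCP at [0.27, -0.619, 0.235] pointing down, gripper open.
Joint ranges: [-176.03, 176.03], [-82.01, 121.73], [-58.28, 71.71], [-173.87, 95.51], [-174.79, -0.11], [-173.66, 173.66]. Speed limits (degrees/s): [136.94, 136.94, 172.46, 180, 180, 180].

INTERFACE

Orientations are given as [roll, pitch, yaw] about the fixed x, y, z axes, in that order (R = Rz(yaw) Ry(pitch) Rx(roll)).
In Python, from plant import ctrl, vision gives the robot as it stands. The module is installed in compiled form; this text tells all that it offers.
- The arm moves only by the tool move_arm, never from a script. Its argument "moves" is one flat list of numbers, 7 for each row, row after row: the finger opening in cm, from 0 to 8.76, then the shift along the tool's x, y, z in cm, then the turn, a rotation vector about the tool's x, y, z in rad. A call has 1 to 8 rows; each row shifts and turns the commanded pose from where the row before left it, along the tool's axes as they then stand; what a row does not reach is not made up. A row lasts 1/10 s, in which the tool goes at most 50 mm and 8.59 degrees, less where a joint would pass 70% of its speed; a pose out of reach is approached as far as the arm can. A call with a gripper value outside its range is refused whole. The fingers move at their own pace and stop on an object; the grip force is fixed at half the most. Time passes only in rows, so rows that do not move let the fingers close. It gives the time, the measured TCP pose, the force, the opening and the grip force at its end, in the units of the state.
- ctrl.get_obs(): the state, without advancing time (a new reading comes with each control period).
- vision.snapshot(name): name is "scene" or "top" or "wrist"; returns (picture, depth): 384x512x3 uint8, red, green, blue; 384x512 float32, m along the optical axis (not along the pixel's ray), 0 where there is no reading.
- vision.camera_model(name): a dict with "vertical_fov" (degrees; the focal length in pixels is half the picture's height over the tangent of half this angle, whatever the lens; pixels are square), "cx", "cy" (the principal point, pixels), "cam_to_world" (4x4, takes a point from camera to world coordinates). Camera axes: x right, y down, z forward; pixel columns grow to the right and rows downward; lengths in m; the calibration is good to about 2 mm. The wrist camera is an equidistant fisheye: a pixel r from the principal point sees the ray r / f radians off the axis. A picture is of the moment at which its call begins: read the wrist's pose just before it. camera_model takes no time and is no camera call; for the wrist camera it gives the pose at the moment of the call.
- ctrl.close_job(): hands the job in; it is judged then, once.
The state is a dict: "clock": time; "joint_pos": joint angles; "qvel": joint speeds; "tau": joint torques, N m; "tool_pos": TCP position; "orientation": TCP orientation; "force": force on the tool from outside, world axes, zero at the start; "moment": the same for the moment, N m; "opening": finger opening in m; "gripper_force": force on a finger pad.
Only numpy, scipy, OpenCV 4.12 (cv2) and the standard library are available. Lean on these libraries where they do the work, as an engineer would, in place of code of your own. Each camera call takes 0.05 s, during which the arm holds its last target. There are 200 camera calls.

## Working session

There is one attempt and no reset: what is moved stays moved. The work goes in short steps, Python scripts to look and compute and a tool call to move; the robot and the scene stay as the last step left them, time stands still between calls to the robot, and variables do not carry over. Pictures are saved under pics/ and viewed, at most 10 in all, crops included, and the job is handed in when it is done.

Besides the shell and the picture viewer there is one more tool, called after "Request:" as a command line: name --argument value ..., lists and objects as JSON in quotes. move_arm: Moves the arm, as the interface text tells. Its arguments: {"type":"object","properties":{"moves":{"type":"array"}},"required":["moves"]}

```bash
mkdir -p pics; cat > h.py <<'E'
import numpy as np, cv2
from plant import ctrl, vision
def snap(n,save=None):
    m=vision.camera_model(n); p,d=vision.snapshot(n)
    if save: cv2.imwrite('pics/'+save,p[:,:,::-1])
    return p,d,m
def foc(m): return 192/np.tan(np.radians(m['vertical_fov'])/2)
def cloud(d,m):
    f=foc(m); v,u=np.mgrid[:384,:512]
    T=np.array(m['cam_to_world'])
    P=np.stack([(u-m['cx'])/f*d,(v-m['cy'])/f*d,d],-1)
    W=P@T[:3,:3].T+T[:3,3]; W[d<=0]=np.nan
    return W
def wray(m,u,v,wrist=False):
    T=np.array(m['cam_to_world']); f=foc(m); x=u-m['cx'];y=v-m['cy']
    if wrist:
        r=np.hypot(x,y); a=r/f; c=np.array([x/r*np.sin(a),y/r*np.sin(a),np.cos(a)])
    else: c=np.array([x/f,y/f,1])
    return T[:3,3],T[:3,:3]@c
def onplane(m,u,v,z,wrist=False):
    o,r=wray(m,u,v,wrist); return o+r*(z-o[2])/r[2]
E
python3 - <<'E'
from h import *
pt,dt,mt=snap('top','t0.png'); ps,ds,ms=snap('scene','s0.png')
np.savez('t0.npz',p=pt,d=dt); np.savez('s0.npz',p=ps,d=ds)
a=np.hstack([pt,ps])[:,:,::-1]
cv2.imwrite('pics/a0.png',cv2.resize(np.vstack([pt,ps])[:,:,::-1],(400,600)))
print(ctrl.get_obs()); print(mt); print(ms)
E
```

```text
{'clock': 0.1, 'joint_pos': array([-4.98987251e+01,  2.05870986e+01,  6.38101798e-01, -1.83637196e-02,
       -7.01355392e+01, -1.65075783e+01]), 'qvel': array([ 0.01093249, -0.06069358,  0.02191784, -0.01964261, -0.01875476,
       -0.02171   ]), 'tau': array([-9.47032167e-04, -5.84159231e+01,  2.93752599e+01,  7.01544598e+00,
        1.01544600e-02, -5.07614857e-05]), 'tool_pos': array([ 0.26997841, -0.61818306,  0.23371002]), 'orientation': array([ 1.79914043e+02, -7.47017748e-03, -1.56412550e+02]), 'force': array([-0.10486249,  0.17058361,  0.26987289]), 'moment': array([-0.04147157,  0.05357642,  0.03168486]), 'gripper_force': 0.0, 'opening': 0.08785957493081908}
{'vertical_fov': 57.06821095539706, 'cx': 263.8798031352226, 'cy': 193.01695578366295, 'cam_to_world': array([[ 5.93968054e-03, -9.90824154e-01,  1.35026723e-01,
         4.67780197e-01],
       [-9.99982358e-01, -5.87604661e-03,  8.69804463e-04,
         6.96988716e-02],
       [-6.83999547e-05, -1.35029507e-01, -9.90841575e-01,
         9.90142775e-01],
       [ 0.00000000e+00,  0.00000000e+00,  0.00000000e+00,
         1.00000000e+00]])}
{'vertical_fov': 46.345166070385176, 'cx': 256.8052908446491, 'cy': 186.4780444381531, 'cam_to_world': array([[ 0.85604693,  0.29025172, -0.42771204,  1.09865592],
       [ 0.51686625, -0.47147674,  0.71453409, -0.77107184],
       [ 0.00573847, -0.83274464, -0.55362753,  0.72546342],
       [ 0.        ,  0.        ,  0.        ,  1.        ]])}
```

View pics/t0.png

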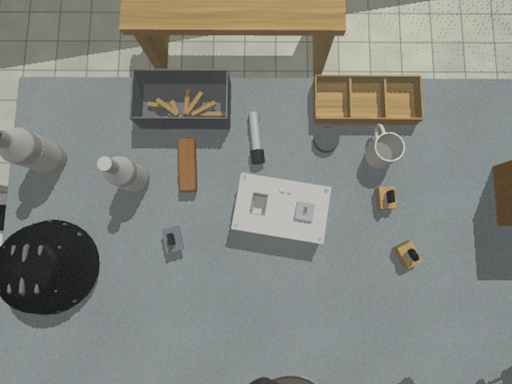

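View pics/s0.png

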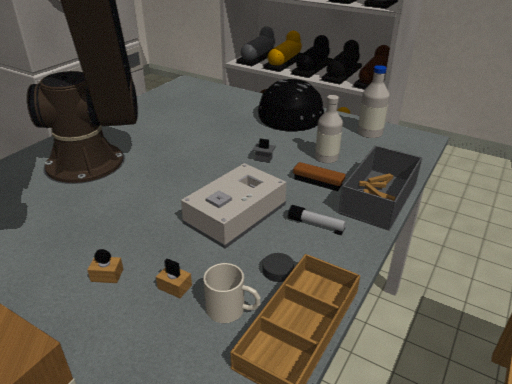

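The top view shows the module at (172,240), the box at (282,208) with its bay at (259,204) and lock at (305,211). The scene view shows that the rectangular-headed key is the one by the mug, at top (388,197). The round key is at top (408,253).

```bash
python3 - <<'E'
from h import *
z=np.load('t0.npz'); p=z['p'];d=z['d']; m=vision.camera_model('top'); W=cloud(d,m)
hsv=cv2.cvtColor(p,cv2.COLOR_RGB2HSV)
def win(u0,u1,v0,v1):
    k=np.zeros((384,512),bool); k[v0:v1,u0:u1]=1; return k
def rect(mask,name,zp):
    mm=cv2.morphologyEx(mask.astype(np.uint8),cv2.MORPH_CLOSE,np.ones((3,3)))
    c=max(cv2.findContours(mm,cv2.RETR_EXTERNAL,cv2.CHAIN_APPROX_NONE)[0],key=cv2.contourArea)[:,0]
    q=np.array([onplane(m,u,v,zp)[:2] for u,v in c],np.float32)*1000
    print(name,len(c),cv2.minAreaRect(q),'medz',np.nanmedian(W[mask][:,2]))
Z=W[...,2]
rect(win(225,340,165,250)&(Z>.065)&(Z<.079),'box',.075)
rect(win(290,320,195,228)&(Z>.080),'cover',.085)
rect(win(150,195,220,262)&(Z>.03),'module',.044)
rect(win(150,195,220,262)&(Z>.058),'fin',.072)
rect(win(150,195,220,262)&(p.max(2)<45),'fin dark',.072)
rect(win(370,402,180,215)&(p.max(2)<45),'key dark',.074)
rect(win(370,402,180,215)&(Z>.055),'key z',.074)
rect(win(370,402,180,215)&(hsv[...,1]>90)&(p.max(2)>60),'stand',.036)
rect(win(392,425,238,270)&(p.max(2)<45),'round',.074)
rect(win(392,425,238,270)&(hsv[...,1]>90)&(p.max(2)>60),'rstand',.036)
print(np.nanmedian(Z[270:330,150:350]))
E
```

```text
box 292 ((553.8318481445312, 26.26264190673828), (240.1233367919922, 150.14071655273438), 80.93974304199219) medz 0.07547231546393762
cover 70 ((543.918701171875, -35.451515197753906), (51.90605545043945, 45.82957458496094), 80.86583709716797) medz 0.08545073274785442
module 79 ((471.3131408691406, 314.32391357421875), (63.20986557006836, 48.815147399902344), 14.443227767944336) medz 0.04500343999952089
fin 31 ((471.60321044921875, 312.5791931152344), (29.9811954498291, 15.543085098266602), 13.775907516479492) medz 0.07188706635424269
fin dark 1 ((476.9693908691406, 304.3244934082031), (0.0, 0.0), 0.0) medz 0.048488312337984785
key dark 25 ((586.5060424804688, -256.5139465332031), (26.39883041381836, 8.367767333984375), 3.247190237045288) medz 0.061724075030667847
key z 32 ((586.7625732421875, -262.001708984375), (15.674038887023926, 32.17103958129883), 87.62313842773438) medz 0.07288849040661027
stand 108 ((587.5695190429688, -260.6641540527344), (57.59693908691406, 51.47626495361328), 0.33996960520744324) medz 0.036190832666486206
round 31 ((436.5603942871094, -311.8827209472656), (29.09320640563965, 14.629457473754883), 35.52469253540039) medz 0.06707628137932697
rstand 105 ((435.745849609375, -313.3641357421875), (62.24734115600586, 52.08778381347656), 26.091978073120117) medz 0.03642226766646328
0.0004813550892763807
```

Request:
move_arm --moves '[8.7,0,0,0,0,0,0.137,8.7,0,0,0,0,0,0.137,8.7,0,0,0,0,0,0.137,8.7,-3.3,3.5,0,0,0,0,8.7,-3.3,3.5,0,0,0,0,8.7,-3.3,3.5,0,0,0,0,8.7,-3.3,3.5,0,0,0,0,8.7,-3.3,3.5,0,0,0,0]'

```text
clock: 0.9
tool_pos: [0.4359, -0.4418, 0.2343]
orientation: [180.0, -0.0, -180.0]
force: [0.3, -0.3, -0.1]
opening: 0.087
gripper_force: 0.0
```

Request:
move_arm --moves '[8.7,-3.3,3.5,0,0,0,0,8.7,-3.3,3.5,0,0,0,0,8.7,-3.3,3.5,0,0,0,0,8.7,-3.3,3.5,0,0,0,0,8.7,0,2,0,0,0,0,8.7,0,0,0,0,0,0]'

```text
clock: 1.5
tool_pos: [0.5676, -0.2805, 0.2339]
orientation: [180.0, -0.1, -179.8]
force: [-0.6, -0.6, 0.8]
opening: 0.0872
gripper_force: 0.0
```

```bash
python3 - <<'E'
from h import *
o=ctrl.get_obs(); print(o['clock'],o['tool_pos'],o['orientation'],o['joint_pos'])
p,d,m=snap('wrist','w1.png'); np.savez('w1.npz',p=p,d=d,T=m['cam_to_world']); print(m)
E
```

```text
1.5 [ 0.56761363 -0.28054743  0.23388821] [ 1.79958117e+02 -6.15501172e-02 -1.79767986e+02] [-8.68740561e+00  1.67144656e+01 -4.92334179e+00 -3.42303049e-02
 -6.84294956e+01 -8.10679994e+01]
{'vertical_fov': 65.70646984690485, 'cx': 250.47961178992315, 'cy': 195.5568325336316, 'cam_to_world': array([[-0.0039143 ,  0.95664268,  0.29123782,  0.48938389],
       [ 0.99999165,  0.00340349,  0.00226051, -0.27979096],
       [ 0.00117127,  0.29124424, -0.95664801,  0.38500708],
       [ 0.        ,  0.        ,  0.        ,  1.        ]])}
```

View pics/w1.png

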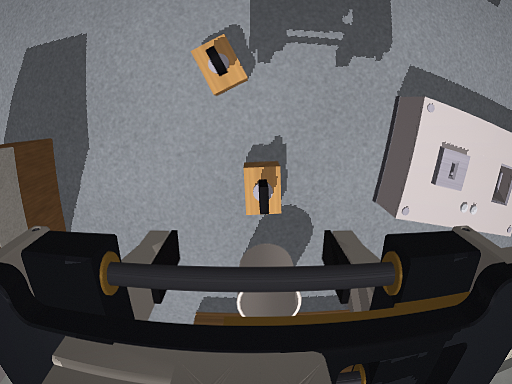

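The wrist view shows the rectangular key and its stand at (263,190), the round key at (218,62), and the lock at (452,168) on the box.

```bash
cat >> h.py <<'E'
def wcloud(d,m):
    f=foc(m); v,u=np.mgrid[:384,:512]; x=u-m['cx'];y=v-m['cy']; r=np.hypot(x,y)+1e-9;a=r/f
    t=np.tan(a); T=np.array(m['cam_to_world'])
    P=np.stack([x/r*t*d,y/r*t*d,d],-1); W=P@T[:3,:3].T+T[:3,3]; W[d<=0]=np.nan; return W
def top(W,lo,hi,box,name,extra=None):
    x0,x1,y0,y1=box
    k=(W[...,2]>lo)&(W[...,2]<hi)&(W[...,0]>x0)&(W[...,0]<x1)&(W[...,1]>y0)&(W[...,1]<y1)
    if extra is not None: k&=extra
    k=cv2.morphologyEx(k.astype(np.uint8),cv2.MORPH_OPEN,np.ones((2,2)))>0
    q=(W[k][:,:2]*1000).astype(np.float32); r=cv2.minAreaRect(q)
    print(name,len(q),np.round(r[0],1),np.round(r[1],1),round(r[2],1),'mean',q.mean(0).round(1),'z',np.median(W[k][:,2]).round(4))
    return k
E
python3 - <<'E'
from h import *
z=np.load('w1.npz'); m=vision.camera_model('wrist'); m['cam_to_world']=z['T']; p=z['p']; W=wcloud(z['d'],m)
b=(.55,.63,-.31,-.21)
top(W,.066,.08,b,'keytop'); top(W,.030,.039,b,'stand'); top(W,.080,.095,(.5,.6,-.1,.03),'cover')
k=top(W,.071,.079,(.4,.7,-.15,.2),'boxtop')
print(np.nanmedian(W[100:180,100:190,2]))
E
```

```text
keytop 268 [ 603.2 -261.5] [60.9 11.7] 4.7 mean [ 590.9 -263.1] z 0.0748
stand 1291 [ 596.6 -260.8] [75.6 46.7] 2.4 mean [nan nan] z nan
cover 1092 [573.1 -16.4] [114.   40.3] 51.8 mean [nan nan] z nan
boxtop 10189 [562.   38.6] [467.  103.5] 69.9 mean [nan nan] z nan
0.0008572603257357425
```

Request:
move_arm --moves '[8.7,0,0,0,0,0,-0.149,8.7,0,0,0,0,0,-0.149,8.7,0,0,0,0,0,-0.149,8.7,0,0,0,0,0,-0.149,8.7,0,0,0,0,0,-0.149,8.7,0,0,0,0,0,-0.149,8.7,0,0,0,0,0,-0.149,8.7,0,0,0,0,0,-0.149]'

```text
clock: 2.35
tool_pos: [0.5662, -0.2845, 0.2344]
orientation: [180.0, -0.0, -111.4]
force: [-0.5, 0.6, -0.5]
opening: 0.0869
gripper_force: 0.0
```

Request:
move_arm --moves '[8.7,0,0,0,0,0,-0.149,8.7,0,0,0,0,0,-0.149,8.7,0,0,0,0,0,-0.149,8.7,0,0,0,0,0,-0.149,8.7,0,0,0,0,0,-0.149,8.7,0,0,0,0,0,-0.149,8.7,0,0,0,0,0,-0.149,8.7,0,0,0,0,0,-0.149]'

```text
clock: 3.15
tool_pos: [0.5662, -0.2845, 0.2344]
orientation: [180.0, 0.0, -43.1]
force: [0.0, 0.3, 0.4]
opening: 0.0869
gripper_force: 0.0
```

Request:
move_arm --moves '[8.7,0,0,0,0,0,-0.149,8.7,0,0,0,0,0,-0.149,8.7,0,0,0,0,0,-0.149,8.7,0,0,0,0,0,-0.149,8.7,0,0,0,0,0,-0.149,8.7,0,0,0,0,0,0]'

```text
clock: 3.75
tool_pos: [0.5662, -0.2844, 0.2344]
orientation: [-180.0, 0.0, -0.6]
force: [-0.1, 0.1, -0.7]
opening: 0.0871
gripper_force: 0.0
```

```bash
python3 - <<'E'
from h import *
o=ctrl.get_obs(); print(o['clock'],o['tool_pos'],o['orientation'],o['joint_pos'])
p,d,m=snap('wrist','w2.png'); np.savez('w2.npz',p=p,d=d,T=m['cam_to_world']);W=wcloud(d,m)
b=(.55,.63,-.31,-.21)
top(W,.066,.08,b,'keytop'); top(W,.030,.039,b,'stand'); top(W,.080,.095,(.5,.6,-.1,.03),'cover')
E
```

```text
3.75 [ 0.56622739 -0.2843566   0.23442371] [-1.79998743e+02  2.19158994e-02 -6.17753682e-01] [-9.04417224e+00  1.67060529e+01 -4.87894137e+00  2.11605563e-03
 -6.84368693e+01  9.84256402e+01]
keytop 290 [ 583.2 -268.2] [ 9. 42.] 78.1 mean [nan nan] z nan
stand 1397 [ 583.6 -264.1] [69.7 47.7] 2.8 mean [nan nan] z nan
cover 1033 [555.1 -18.9] [77.1 52.4] 65.7 mean [nan nan] z nan
```

Request:
move_arm --moves '[8.7,-0.7,-4.5,0,0,0,0,8.7,-0.7,-4.5,0,0,0,0,8.7,-0.7,-4.5,0,0,0,0,8.7,-0.7,-4.5,0,0,0,0,8.7,-0.7,-4.5,0,0,0,0,8.7,-0.7,-4.5,0,0,0,0,8.7,-0.7,-4.5,0,0,0,0,8.7,0,0,0,0,0,0]'

```text
clock: 4.6
tool_pos: [0.5212, 0.036, 0.235]
orientation: [-179.9, -0.1, -0.7]
force: [-0.1, -0.7, 0.7]
opening: 0.0866
gripper_force: 0.0
```

```bash
python3 - <<'E'
from h import *
o=ctrl.get_obs(); print(o['clock'],o['tool_pos'],o['orientation'])
p,d,m=snap('wrist','w3.png'); np.savez('w3.npz',p=p,d=d,T=m['cam_to_world']);W=wcloud(d,m)
E
```

```text
4.6 [0.52120403 0.0359624  0.23495091] [-1.79946710e+02 -5.50203586e-02 -7.21398728e-01]
```

View pics/w3.png

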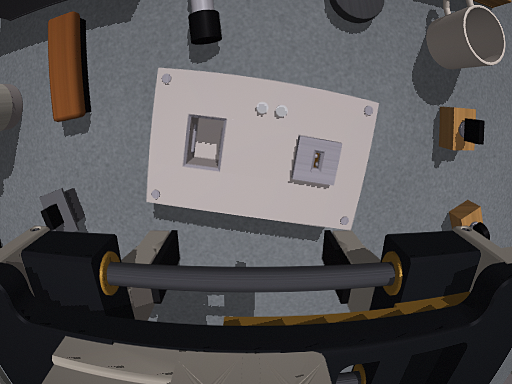

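Request:
move_arm --moves '[8.7,-0.7,-4.5,0,0,0,0,8.7,-0.7,-4.5,0,0,0,0,8.7,-0.7,-4.5,0,0,0,0,8.7,-0.7,-4.5,0,0,0,0,8.7,-0.7,-4.5,0,0,0,0,8.7,0,-4.5,0,0,0,0,8.7,0,0,0,0,0,0]'

```text
clock: 5.35
tool_pos: [0.4905, 0.3059, 0.234]
orientation: [180.0, -0.0, -0.8]
force: [-0.4, -0.6, 0.3]
opening: 0.0867
gripper_force: 0.0
```

```bash
sed -i 's/    q=(W\[k\]/    k\&=np.isfinite(W[...,0]); q=(W[k]/' h.py; python3 - <<'E'
from h import *
o=ctrl.get_obs(); print(o['clock'],o['tool_pos'],o['orientation'])
p,d,m=snap('wrist','w4.png'); np.savez('w4.npz',p=p,d=d,T=m['cam_to_world']);W=wcloud(d,m)
b=(.42,.53,.26,.37)
top(W,.066,.08,b,'fin'); top(W,.041,.049,b,'flange')
E
```

```text
5.35 [0.49049348 0.30588885 0.23396959] [ 1.79997771e+02 -1.56639721e-02 -7.54238318e-01]
fin 299 [469.2 313.9] [41.  12.7] 9.9 mean [473.8 314.4] z 0.0727
flange 1739 [464.6 316. ] [81.4 54.2] 14.2 mean [475.  314.2] z 0.0448
```

View pics/w4.png

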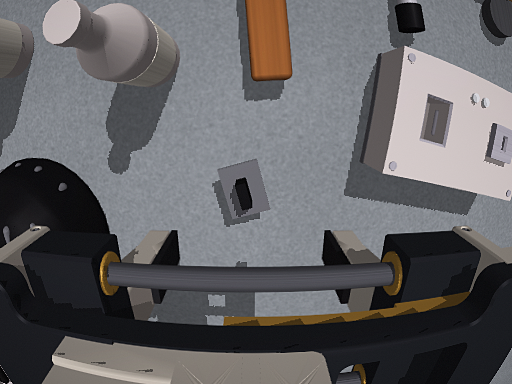

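w3 shows the bay at (205,142) and the keyway at (317,160). w4 shows the module flange at (243,192), the fin at (242,195), and the bay again at (437,120).

```bash
cat > m.py <<'E'
from h import *
def load(n):
    z=np.load(n); m=dict(vision.camera_model('wrist')); m['cam_to_world']=z['T']; return z['p'],wcloud(z['d'],m),m
def rect(mask,m,zp,name,wrist=True):
    c=max(cv2.findContours(mask.astype(np.uint8),cv2.RETR_EXTERNAL,cv2.CHAIN_APPROX_NONE)[0],key=cv2.contourArea)
    M=np.zeros(mask.shape,np.uint8); cv2.drawContours(M,[c],-1,1,-1); v,u=np.nonzero(M)
    q=np.array([onplane(m,a,b,zp,wrist)[:2] for a,b in zip(u,v)],np.float32)*1000
    r=cv2.minAreaRect(q); w=q-q.mean(0); e=np.linalg.eigh(w.T@w)[1][:,1]
    print(name,len(q),'ctr',np.round(r[0],1),'size',np.round(r[1],1),'ang',round(r[2],1),'mean',q.mean(0).round(1),'pca',np.degrees(np.arctan2(e[1],e[0])).round(1))
def near(W,x,y,rad): return np.hypot(W[...,0]-x,W[...,1]-y)<rad
def win(u0,u1,v0,v1):
    k=np.zeros((384,512),bool); k[v0:v1,u0:u1]=1; return k
E
python3 - <<'E'
from m import *
p,W,m=load('w4.npz'); Z=W[...,2]
rect(win(210,275,150,230)&(Z>.036),m,.044,'flange'); rect(win(210,275,150,230)&(Z>.062)&(p.max(2)<60),m,.072,'fin')
p,W,m=load('w3.npz'); Z=W[...,2]
rect(win(140,390,60,232)&(Z>.072)&(Z<.09),m,.075,'box'); 
k=win(140,385,60,232); rect(win(283,350,125,195)&(Z>.081),m,.085,'cover')
rect(win(180,232,108,178)&~(Z>.0725),m,.075,'bay')
rect(win(304,332,142,178)&~(Z>.082),m,.085,'slot z'); 
g=p[142:178,304:332].mean(2); print(np.percentile(g,[5,25,50,75]))
rect(win(308,326,146,174)&(p.mean(2)<110),m,.085,'slot dark')
E
```

```text
flange 2122 ctr [474.5 315.5] size [65.1 48.4] ang 14.6 mean [475.3 315.6] pca -165.5
fin 320 ctr [475.7 315.3] size [32.2 12.7] ang 14.5 mean [475.8 315.3] pca -166.5
box 29637 ctr [556.1  26.8] size [241.5 151.3] ang 80.9 mean [558.9  28.5] pca 80.8
cover 1885 ctr [547.  -32.2] size [47.7 46.3] ang 81.0 mean [547.2 -31.9] pca 80.0
bay 1529 ctr [565.8  85.8] size [36.4 51.9] ang 80.9 mean [566.5  85.7] pca 169.2
slot z 73 ctr [547.2 -32.1] size [ 6.3 16.8] ang 84.2 mean [546.8 -31.9] pca 172.8
[ 76.66666667 142.33333333 146.66666667 149.        ]
slot dark 101 ctr [548.3 -32.8] size [ 8.9 18.6] ang 81.4 mean [548.4 -32.3] pca 169.4
```

Request:
move_arm --moves '[5,0,0,0,0,0,-0.133,5,0,0,0,0,0,-0.133,5,-1.26,-1.32,4,0,0,0,5,0,0,4.5,0,0,0,5,0,0,4.5,0,0,0,5,0,0,3.5,0,0,0,5,0,0,1.3,0,0,0,5,0,0,0,0,0,0]'

```text
clock: 6.2
tool_pos: [0.4744, 0.3104, 0.0554]
orientation: [179.9, 0.1, 14.4]
force: [0.3, -0.4, 0.5]
opening: 0.0499
gripper_force: 0.0
```

```bash
python3 - <<'E'
from m import *
o=ctrl.get_obs(); print(o['clock'],o['tool_pos'],o['orientation'],o['force'],o['opening'])
p,d,m=snap('wrist','w5.png'); T=np.array(m['cam_to_world']); W=wcloud(d,m)
k=near(W,.475,.315,.06); v,u=np.nonzero(k); print(u.min(),u.max(),v.min(),v.max())
rect(k&(W[...,2]>.036),m,.044,'flange'); rect(k&(W[...,2]>.062)&(p.max(2)<60),m,.072,'fin')
E
```

```text
6.2 [0.47436671 0.31040298 0.05536321] [1.79880038e+02 1.40020899e-01 1.44101023e+01] [ 0.29641226 -0.41126274  0.51240486] 0.049937658328363506
42 442 134 383
flange 54780 ctr [398.1 328.7] size [203.1 416.7] ang 19.6 mean [415.1 307.4] pca 111.2
fin 20320 ctr [424.6 310.2] size [131.1 316.9] ang 13.5 mean [426.6 315.3] pca 92.4
```

Request:
move_arm --moves '[5,0.19,-0.48,0.1,0,0,0,5,0,0,0,0,0,0,0,0,0,0,0,0,0,0,0,0,0,0,0,0,0,0,0,0,0,0,0,0,0,0,0,0,0,0,0,0,0,0,0,0,0]'

```text
clock: 6.95
tool_pos: [0.4748, 0.3173, 0.0556]
orientation: [180.0, 0.0, 14.6]
force: [-0.3, -0.5, 0.3]
opening: 0.0156
gripper_force: 0.1
```

Request:
move_arm --moves '[0,0,0,0,0,0,0,0,0,0,0,0,0,0,0,0,0,0,0,0,0]'

```text
clock: 7.25
tool_pos: [0.4748, 0.3173, 0.0554]
orientation: [180.0, 0.0, 14.6]
force: [0.3, 0.2, -1.4]
opening: 0.0115
gripper_force: 30.0
```

Request:
move_arm --moves '[0,0,0,-3,0,0,0,0,0,0,-4,0,0,0,0,0,0,-4,0,0,0,0,0,0,0,0,0,0.137,0,0,0,0,0,0,0.137,0,0,0,0,0,0,0.138,0,2.11,3.56,0,0,0,0,0,2.11,3.56,0,0,0,0]'

```text
clock: 8.05
tool_pos: [0.5053, 0.2403, 0.1654]
orientation: [180.0, 0.0, -8.9]
force: [1.3, 0.7, -1.1]
opening: 0.0119
gripper_force: 30.0
```

Request:
move_arm --moves '[0,2.11,3.56,0,0,0,0,0,2.11,3.56,0,0,0,0,0,2.11,3.56,0,0,0,0,0,1.5,2.5,0,0,0,0,0,0.3,0.5,0,0,0,0,0,0,0,0,0,0,0,0,0,0,0,0,0,0]'

```text
clock: 8.75
tool_pos: [0.564, 0.093, 0.1655]
orientation: [-180.0, 0.0, -9.0]
force: [-0.3, 0.2, -1.2]
opening: 0.0121
gripper_force: 30.0
```

```bash
python3 - <<'E'
from m import *
o=ctrl.get_obs(); print(o['clock'],o['tool_pos'],o['orientation'],o['force'],o['opening'],o['gripper_force'])
p,d,m=snap('top'); W=cloud(d,m); Z=W[...,2]
p2,d2,m2=snap('wrist','w6.png'); np.savez('w6.npz',p=p2,d=d2,T=m2['cam_to_world'])
E
```

```text
8.75 [0.5639869  0.09295716 0.16546363] [-1.79994570e+02  9.77559055e-03 -9.04871861e+00] [-0.29644276  0.21525008 -1.24352675] 0.012064122643357262 29.99979257583618
```

View pics/w6.png

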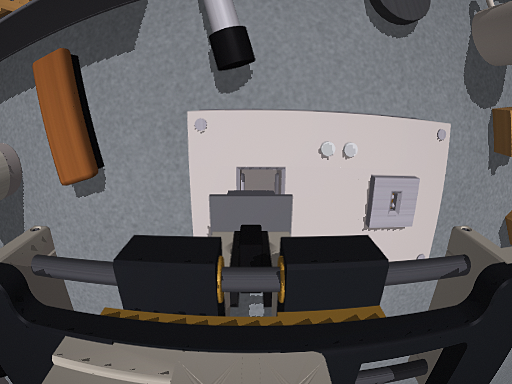

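The held module's flange far edge lies at v≈195, between u≈209 and 293. The bay opening is at u 236–286, top edge v≈167, and the keyway is at (396,201).

```bash
python3 - <<'E'
from m import *
p,W,m=load('w6.npz'); Z=W[...,2]
t=np.array([.5640,.0930]); yw=np.radians(-9.05); X=np.array([np.cos(yw),np.sin(yw)]); Y=np.array([np.sin(yw),-np.cos(yw)])
k=win(200,300,185,228)&(Z>.13)&(Z<.175)
print('flange z',np.nanmedian(Z[200:225,215:230]))
for v in (200,210,220):
    u=np.nonzero(k[v])[0]; u=u[(u>200)&(u<300)]
    for e in (u.min()-.5,u.max()+.5): q=onplane(m,e,v,.1545,True)[:2]-t; print(v,e,(q@X*1000).round(1),(q@Y*1000).round(1))
for u in (215,225,275,285):
    v=np.nonzero(k[:,u])[0].min()-.5; q=onplane(m,u,v,.1545,True)[:2]-t; print('far',u,v,(q@X*1000).round(1),(q@Y*1000).round(1))
b=win(230,292,155,192)&~(Z>.0725)
for u in (245,262,278):
    v=np.nonzero(b[:,u])[0].min()-.5; q=onplane(m,u,v,.075,True)[:2]-t; print('bay far',(q@X*1000).round(1))
for v in (175,182):
    u=np.nonzero(b[v])[0]; q=[((onplane(m,e,v,.075,True)[:2]-t)@Y*1000).round(1) for e in (u.min()-.5,u.max()+.5)]; print('bay y',q)
rect(win(368,422,172,232)&(Z>.081),m,.085,'cover')
rect(win(384,408,185,218)&~(Z>.082),m,.085,'slot z')
E
```

```text
flange z 0.15521387355075786
200 208.5 27.5 -25.9
200 292.5 27.5 22.5
210 208.5 21.4 -26.2
210 292.5 21.4 22.8
220 209.5 15.1 -25.8
220 291.5 15.1 22.5
far 215 193.5 31.4 -22.0
far 225 193.5 31.4 -16.2
far 275 193.5 31.4 12.3
far 285 193.5 31.4 18.0
bay far 28.5
bay far 28.6
bay far 29.5
bay y [np.float64(-10.9), np.float64(24.2)]
bay y [np.float64(-10.9), np.float64(23.5)]
cover 2332 ctr [547.  -31.7] size [49.  47.4] ang 80.7 mean [547.7 -31. ] pca 76.7
slot z 75 ctr [547.8 -31.3] size [ 5.3 15.9] ang 80.5 mean [547.7 -31.2] pca 168.8
```

Request:
move_arm --moves '[0,0.34,0.78,0,0,0,0,0,0,0,2,0,0,0,0,0,0,1.2,0,0,0,0,0,0,0.4,0,0,0,0,0,0,0.4,0,0,0,0,0,0,0.4,0,0,0]'

```text
clock: 9.45
tool_pos: [0.5666, 0.0845, 0.1217]
orientation: [-180.0, -0.0, -9.0]
force: [-1.2, 0.9, -0.6]
opening: 0.0117
gripper_force: 30.0
```

Request:
move_arm --moves '[0,0,0,0.6,0,0,0,0,0,0,0.6,0,0,0,0,0,0,0.4,0,0,0,0,0,0,0.3,0,0,0]'

```text
clock: 9.85
tool_pos: [0.5666, 0.0845, 0.1025]
orientation: [-180.0, -0.0, -9.0]
force: [-2.2, 0.4, 9.9]
opening: 0.0117
gripper_force: 30.0
```

Request:
move_arm --moves '[0,0,0,0.3,0,0,0,0,0,0,0.3,0,0,0,0,0,0,0.2,0,0,0,0,0,0,0.2,0,0,0]'

```text
clock: 10.25
tool_pos: [0.5668, 0.0846, 0.0927]
orientation: [-180.0, -0.1, -9.0]
force: [0.1, 1.0, 1.5]
opening: 0.0119
gripper_force: 30.0
```

Request:
move_arm --moves '[0,0,0,0.2,0,0,0,0,0,0,0.2,0,0,0,0,0,0,0.1,0,0,0,0,0,0,0,0,0,0]'

```text
clock: 10.65
tool_pos: [0.5667, 0.0846, 0.0901]
orientation: [-180.0, -0.1, -9.0]
force: [-9.1, 1.3, 22.9]
opening: 0.0119
gripper_force: 30.0
```

Request:
move_arm --moves '[0,0,0,-0.2,0,0,0,4,0,0,0,0,0,0,4,0,0,0,0,0,0,4,0,0,0,0,0,0,4,0,0,0,0,0,0,4,0,0,-3,0,0,0,4,0,0,-4,0,0,0,4,0,0,-4,0,0,0]'

```text
clock: 11.45
tool_pos: [0.5658, 0.084, 0.2002]
orientation: [179.9, 0.1, -9.0]
force: [1.0, 0.2, -0.4]
opening: 0.0401
gripper_force: 0.0
```

```bash
python3 - <<'E'
from m import *
o=ctrl.get_obs(); print(o['clock'],o['tool_pos'],o['orientation'],o['force'],o['opening'],o['joint_pos'])
p,d,m=snap('wrist','w7.png'); np.savez('w7.npz',p=p,d=d,T=m['cam_to_world']); W=wcloud(d,m); Z=W[...,2]
X=np.array([np.cos(np.radians(-9.05)),np.sin(np.radians(-9.05))]);Y=np.array([-X[1],X[0]])
def box(cx,cy,hx,hy):
    q=W[...,:2]-[cx,cy]; return (abs(q@X)<hx)&(abs(q@Y)<hy)
k=box(.566,.0855,.026,.019)&(Z<.095); print('flange z',np.nanmedian(Z[k]),np.nanpercentile(Z[k],[5,95]),k.sum())
k=box(.556,.027,.03,.015); print('box z',np.nanmedian(Z[k]),k.sum())
E
```

```text
11.45 [0.56582365 0.0839693  0.20016746] [ 1.79926847e+02  9.22317299e-02 -9.04330480e+00] [ 0.95617687  0.23046283 -0.35770299] 0.0401093044306818 [ 2.80340386e+01  1.24308202e+01 -1.53525770e+01  3.11331396e-03
 -6.23342907e+01  5.29212671e+01]
flange z 0.08011060153798755 [0.07901047 0.08150421] 1594
box z 0.29373571740151894 8064
```

```bash
python3 - <<'E'
from m import *
for n in ('w1.npz','w2.npz','w3.npz'):
    p,W,m=load(n); Z=W[...,2]; k=near(W,.588,-.262,.05)
    print(n); rect(k&(Z>.062)&(Z<.085)&(p.max(2)<70),m,.074,'head'); rect(k&(Z>.030),m,.036,'stand')
E
```

```text
w1.npz
head 280 ctr [ 587.1 -264.8] size [34.7  9.9] ang 1.3 mean [ 587.3 -264.7] pca -176.1
stand 14624 ctr [ 854.2 -118.7] size [415.6 259.5] ang 80.4 mean [ 852.9 -150.4] pca 67.5
w2.npz
head 298 ctr [ 589.8 -264.7] size [32.7 10.5] ang 3.1 mean [ 590.  -264.7] pca -177.9
stand 36925 ctr [ 308.1 -110.6] size [381.4 719.5] ang 8.3 mean [ 319.  -141.1] pca 92.6
w3.npz
head 251 ctr [ 588.6 -259.5] size [31.9 21.6] ang 5.8 mean [ 589.2 -259.2] pca -174.7
stand 1250 ctr [ 589.5 -271.9] size [60.6 70.3] ang 3.2 mean [ 589.1 -267.9] pca 81.1
```

Request:
move_arm --moves '[5,0.4,4.5,-0.4,0,0,0,5,0.4,4.5,-0.4,0,0,0,5,0.4,4.5,-0.4,0,0,0,5,0.4,4.5,-0.4,0,0,0,5,0.4,4.5,-0.4,0,0,0,5,0.4,4.5,0,0,0,0,5,0,4,0,0,0,0,5,0,0,0,0,0,0]'

```text
clock: 12.3
tool_pos: [0.5401, -0.2295, 0.2188]
orientation: [180.0, 0.1, -9.3]
force: [0.2, 0.7, 0.5]
opening: 0.0498
gripper_force: 0.0
```

Request:
move_arm --moves '[5,0,0,0,0,0,-0.103,5,0,0,0,0,0,-0.103,5,2,2,3,0,0,0,5,1.84,1.72,3,0,0,0,5,0,0,1,0,0,0,5,0,0,0,0,0,0]'

```text
clock: 12.9
tool_pos: [0.5802, -0.2605, 0.1467]
orientation: [-179.9, 0.3, 2.7]
force: [-1.0, -0.4, 0.2]
opening: 0.0501
gripper_force: 0.0
```

```bash
python3 - <<'E'
from m import *
o=ctrl.get_obs(); print(o['clock'],o['tool_pos'],o['orientation'])
p,d,m=snap('wrist','w8.png'); np.savez('w8.npz',p=p,d=d,T=m['cam_to_world']); W=wcloud(d,m); Z=W[...,2]
k=near(W,.589,-.264,.03)
rect(k&(Z>.062)&(Z<.085)&(p.max(2)<70),m,.074,'head'); k=near(W,.589,-.264,.045);rect(k&(Z>.033)&(Z<.085),m,.036,'stand')
E
```

```text
12.9 [ 0.58016125 -0.26051435  0.14667091] [-179.92797069    0.27995063    2.72621316]
head 530 ctr [ 590.7 -264.6] size [33.9  9.5] ang 2.8 mean [ 591.1 -264.4] pca -177.4
stand 3125 ctr [ 589.2 -264.6] size [60.8 44.5] ang 2.8 mean [ 590.3 -264.5] pca -177.7
```

View pics/w8.png

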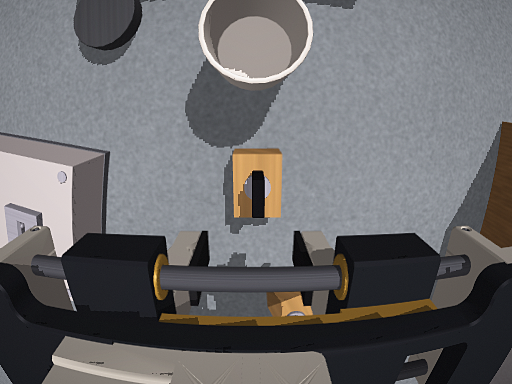

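The key head is at (258,195), centred in its stand, with the mug beyond at (255,45). Grasping it now.

Request:
move_arm --moves '[5,0.96,0.46,0,0,0,0,5,0,0,4,0,0,0,5,0,0,3.6,0,0,0,4,0,0,1.5,0,0,0,4,0,0,0.5,0,0,0,4,0,0,0,0,0,0]'

```text
clock: 13.55
tool_pos: [0.5921, -0.2652, 0.0545]
orientation: [180.0, -0.1, 2.8]
force: [-0.3, 0.8, 0.0]
opening: 0.0402
gripper_force: 0.0
```

Request:
move_arm --moves '[4,-0.2,0,0.3,0,0,0,4,0,0,0,0,0,0,0,0,0,0,0,0,0,0,0,0,0,0,0,0,0,0,0,0,0,0,0,0,0,0,0,0,0,0,0,0,0,0,0,0,0]'

```text
clock: 14.25
tool_pos: [0.5893, -0.2652, 0.0507]
orientation: [180.0, -0.0, 2.8]
force: [0.9, -0.6, 1.1]
opening: 0.0098
gripper_force: 30.0
```

Request:
move_arm --moves '[0,0,0,0,0,0,0,0,0,0,0,0,0,0]'

```text
clock: 14.45
tool_pos: [0.5893, -0.2652, 0.0507]
orientation: [180.0, -0.0, 2.8]
force: [-1.1, 0.2, 1.8]
opening: 0.0098
gripper_force: 30.0
```

Request:
move_arm --moves '[0,0,0,-2,0,0,0,0,0,0,-4,0,0,0,0,0,0,-4.5,0,0,0,0,0,0,0,0,0,0.103,0,0,0,0,0,0,0.104,0,-1.31,-3.73,0,0,0,0,0,-1.31,-3.73,0,0,0,0,0,-1.31,-3.73,0,0,0,0]'

```text
clock: 15.25
tool_pos: [0.5675, -0.1475, 0.1552]
orientation: [-180.0, 0.0, -9.2]
force: [1.2, 0.5, -0.8]
opening: 0.0098
gripper_force: 30.0
```

Request:
move_arm --moves '[0,-1.31,-3.73,0,0,0,0,0,-1.31,-3.73,0,0,0,0,0,-0.9,-2.5,0,0,0,0,0,0,0,0,0,0,0,0,0,0,0,0,0,0]'

```text
clock: 15.75
tool_pos: [0.5491, -0.0439, 0.1557]
orientation: [-180.0, -0.0, -9.0]
force: [-0.3, 0.4, -1.2]
opening: 0.0099
gripper_force: 30.0
```

```bash
python3 - <<'E'
from m import *
o=ctrl.get_obs(); print(o['clock'],o['tool_pos'],o['orientation'],o['force'],o['opening'],o['gripper_force'])
p,d,m=snap('wrist','w9.png'); np.savez('w9.npz',p=p,d=d,T=m['cam_to_world'])
p,d,m=snap('scene','s9.png')
E
```

```text
15.75 [ 0.54910703 -0.04389326  0.15565662] [-1.79993709e+02 -8.08088702e-03 -9.00119386e+00] [-0.29732561  0.4330358  -1.16996753] 0.00987176272799025 29.99998301267624
```

View pics/w9.png

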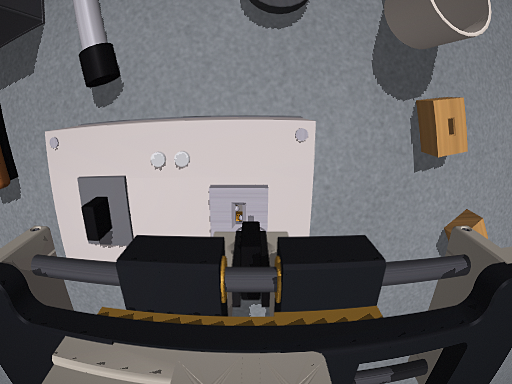

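View pics/s9.png

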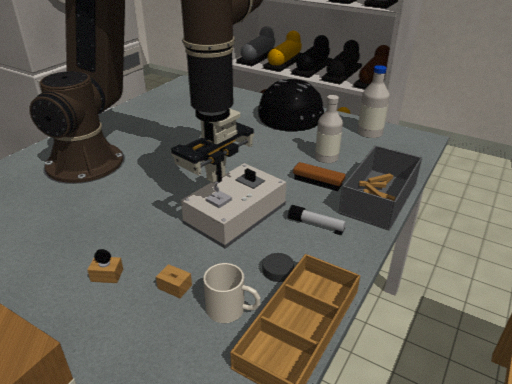

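Wrist view: the module sits flush at (104,212), the keyway is at (238,213) and the held key's head is at (250,230). The scene view shows the key hanging upright by the cover, at (218,180).

```bash
python3 - <<'E'
from m import *
p,W,m=load('w9.npz'); Z=W[...,2]
t=np.array([.5491,-.0439]); a=np.radians(-9.0); X=np.array([np.cos(a),np.sin(a)]); Y=np.array([np.sin(a),-np.cos(a)])
c=win(205,272,180,232)&(Z>.081)&(Z<.092)
for v in (192,198): 
    u=np.nonzero(c[v])[0]; print('cover y',[((onplane(m,e,v,.085,True)[:2]-t)@Y*1000).round(1) for e in (u.min()-.5,u.max()+.5)])
for u in (220,255,262):
    v=np.nonzero(c[:,u])[0].min()-.5; print('cover far x',((onplane(m,u,v,.085,True)[:2]-t)@X*1000).round(1))
s=win(228,248,200,228)&~(Z>.0825); v,u=np.nonzero(s); q=np.array([onplane(m,i,j,.085,True)[:2]-t for i,j in zip(u,v)])*1000
print('slot x',(q@X).min().round(1),(q@X).max().round(1),'y',np.percentile(q@Y,[0,50,100]).round(1),len(u))
for v in range(222,234,3): # head edges
    k=win(235,268,v,v+1)&(Z>.13); u=np.nonzero(k)[1]
    if len(u): print('head',v,u.min(),u.max(),[((onplane(m,e,v,.179,True)[:2]-t)@Y*1000).round(1) for e in(u.min()-.5,u.max()+.5)])
r=win(240,260,205,240)&(Z>.13); print(np.nonzero(r.any(1))[0][:3])
E
```

```text
cover y [np.float64(-34.2), np.float64(11.8)]
cover y [np.float64(-34.4), np.float64(11.9)]
cover far x 20.3
cover far x 19.5
cover far x 19.5
slot x -11.0 5.2 y [-17.9 -10.6  -4.2] 129
head 222 243 258 [np.float64(-5.0), np.float64(2.4)]
head 225 242 259 [np.float64(-5.5), np.float64(2.8)]
head 228 239 262 [np.float64(-6.9), np.float64(4.3)]
head 231 236 265 [np.float64(-8.4), np.float64(5.7)]
[222 223 224]
```

Request:
move_arm --moves '[0,-0.38,-0.99,0,0,0,0,0,0,0,1.2,0,0,0,0,0,0,1.0,0,0,0,0,0,0,0,0,0,0]'

```text
clock: 16.25
tool_pos: [0.5456, -0.0347, 0.1313]
orientation: [179.9, 0.2, -9.1]
force: [0.4, -0.3, -0.2]
opening: 0.01
gripper_force: 30.0
```

Request:
move_arm --moves '[0,0,0,0,0,0,0,0,0,0,0,0,0,0]'

```text
clock: 16.45
tool_pos: [0.5472, -0.0343, 0.1336]
orientation: [180.0, -0.0, -9.1]
force: [1.9, -0.1, -0.9]
opening: 0.0099
gripper_force: 30.0
```

Request:
move_arm --moves '[0,-0.02,-0.07,0.2,0,0,0,0,0,0,0.3,0,0,0,0,0,0,0.2,0,0,0,0,0,0,0,0,0,0]'

```text
clock: 16.85
tool_pos: [0.5467, -0.0335, 0.1263]
orientation: [180.0, 0.0, -9.1]
force: [0.6, -0.3, -0.5]
opening: 0.0098
gripper_force: 30.0
```

Request:
move_arm --moves '[0,0,0,0.2,0,0,0,0,0,0,0.2,0,0,0,0,0,0,0.2,0,0,0,0,0,0,0,0,0,0]'

```text
clock: 17.25
tool_pos: [0.548, -0.0341, 0.1218]
orientation: [180.0, -0.1, -9.1]
force: [0.5, -3.6, 6.7]
opening: 0.0097
gripper_force: 30.0
```

Request:
move_arm --moves '[0,0,0,0.15,0,0,0.05,0,0,0,0.15,0,0,-0.1,0,0,0,0.15,0,0,0.1,0,0,0,0,0,0,-0.05]'

```text
clock: 17.65
tool_pos: [0.5474, -0.0335, 0.1164]
orientation: [-180.0, -0.1, -9.3]
force: [2.0, -0.4, -1.4]
opening: 0.01
gripper_force: 30.0
```

Request:
move_arm --moves '[0,0,0,0.25,0,0,0,0,0,0,0.25,0,0,0,0,0,0,0.25,0,0,0,0,0,0,0.2,0,0,0,0,0,0,0,0,0,0]'

```text
clock: 18.15
tool_pos: [0.5463, -0.0335, 0.1058]
orientation: [180.0, 0.1, -9.1]
force: [-0.4, 0.3, 0.8]
opening: 0.0097
gripper_force: 30.0
```

Request:
move_arm --moves '[0,0,0,0.25,0,0,0,0,0,0,0.25,0,0,0,0,0,0,0.2,0,0,0,0,0,0,0,0,0,0]'

```text
clock: 18.55
tool_pos: [0.5468, -0.0335, 0.0996]
orientation: [180.0, 0.0, -9.1]
force: [-1.2, -1.2, 2.9]
opening: 0.01
gripper_force: 30.0
```

Request:
move_arm --moves '[0,0,0,0.15,0,0,0,0,0,0,0,0,0,0,0,0,0,0,0,0,0]'

```text
clock: 18.85
tool_pos: [0.5468, -0.0335, 0.0995]
orientation: [180.0, -0.0, -9.1]
force: [-6.6, 0.6, 15.9]
opening: 0.0099
gripper_force: 30.0
```

Request:
move_arm --moves '[0,0,0,-0.15,0,0,0.1,0,0,0,0,0,0,0.1,0,0,0,0,0,0,0.1,0,0,0,0,0,0,0.1,0,0,0,0,0,0,0.1,0,0,0,0,0,0,0.1,0,0,0,0,0,0,0.1,0,0,0,0,0,0,0.1]'

```text
clock: 19.65
tool_pos: [0.5464, -0.0341, 0.0996]
orientation: [179.9, -0.0, -55.2]
force: [-2.0, -3.8, 3.9]
opening: 0.01
gripper_force: 30.0
```

```bash
python3 -c "
from plant import ctrl
o=ctrl.get_obs(); print(o['tool_pos'],o['orientation'],o['force'],o['moment'],o['joint_pos'])"
```

```text
[ 0.54640377 -0.03409013  0.09962763] [ 1.79922554e+02 -1.18512005e-02 -5.51656918e+01] [-1.96683461 -3.76885888  3.93597725] [-1.25085387  0.87528748  0.05145586] [ 1.69634200e+01  1.60242121e+01 -2.55225307e+01  4.67754907e-02
 -4.85233389e+01  1.78398786e+01]
```

Request:
move_arm --moves '[0,0,0,0,0,0,0.1,0,0,0,0,0,0,0.1,0,0,0,0,0,0,0.1,0,0,0,0,0,0,0.1,0,0,0,0,0,0,0.1,0,0,0,0,0,0,0.1,0,0,0,0,0,0,0.1,0,0,0,0,0,0,0.05]'

```text
clock: 20.45
tool_pos: [0.5459, -0.0341, 0.0996]
orientation: [179.9, -0.1, -98.1]
force: [-3.5, -3.4, 6.0]
opening: 0.0098
gripper_force: 30.0
```

```bash
python3 -c "
from plant import ctrl
o=ctrl.get_obs(); print(o['tool_pos'],o['orientation'],o['force'],o['moment'],o['joint_pos'])"
```

```text
[ 0.54594335 -0.03414978  0.09962128] [ 1.79908794e+02 -7.28905920e-02 -9.81198166e+01] [-3.49602285 -3.40945556  5.98734782] [-1.09175978  1.48255793  0.04189716] [ 1.69665035e+01  1.60098666e+01 -2.55405952e+01  3.64751428e-02
 -4.85630511e+01 -2.51105443e+01]
```

Request:
move_arm --moves '[0,0,0,0,0,0,0.04,0,0,0,0,0,0,0.04,0,0,0,0,0,0,0.03,0,0,0,0,0,0,0]'

```text
clock: 20.85
tool_pos: [0.5459, -0.0341, 0.0996]
orientation: [179.9, -0.1, -104.3]
force: [-4.2, -2.6, 5.7]
opening: 0.0101
gripper_force: 30.0
```

```bash
python3 -c "
from plant import ctrl
o=ctrl.get_obs(); print(o['tool_pos'],o['orientation'],o['force'],o['moment'],o['joint_pos'])"
```

```text
[ 0.54590452 -0.03415     0.09961693] [ 1.79912632e+02 -8.48662248e-02 -1.04264284e+02] [-4.18226048 -2.60731865  5.71874658] [-1.04710381  1.52388934  0.0848265 ] [ 1.69676912e+01  1.60095772e+01 -2.55417090e+01  3.63678771e-02
 -4.85674291e+01 -3.12561340e+01]
```

Request:
move_arm --moves '[0,0,0,0,0,0,0.03,0,0,0,0,0,0,0.03,0,0,0,0,0,0,0]'

```text
clock: 21.15
tool_pos: [0.5459, -0.0341, 0.0996]
orientation: [179.9, -0.1, -107.7]
force: [-2.9, -2.7, 5.3]
opening: 0.0101
gripper_force: 30.0
```

```bash
python3 - <<'E'
from m import *
for i in range(4):
    o=ctrl.get_obs(); print(o['orientation'],o['moment'],o['force'],o['tau'][5])
    p,d,m=snap('wrist','w10.png')
np.savez('w10.npz',p=p,d=d,T=m['cam_to_world'])
E
```

```text
[ 1.79917052e+02 -8.70754280e-02 -1.07705692e+02] [-0.99247147  1.55734967  0.0636318 ] [-2.89293102 -2.67858275  5.34170049] -0.47297509387135506
[ 1.79915667e+02 -8.83786556e-02 -1.07660399e+02] [-1.07642774  1.55644148  0.11986212] [-3.28886399 -2.54453149  4.68338666] -0.22279792930930853
[ 1.79918232e+02 -8.63799756e-02 -1.07648181e+02] [-0.99797934  1.55316965  0.14015324] [-3.94660259 -2.29821991  5.13342878] -0.11971215717494488
[ 1.79914164e+02 -8.90070844e-02 -1.07644713e+02] [-0.99356403  1.52723899  0.0400191 ] [-3.54538098 -3.23916925  5.62109917] -0.09236977435648441
```

View pics/w10.png

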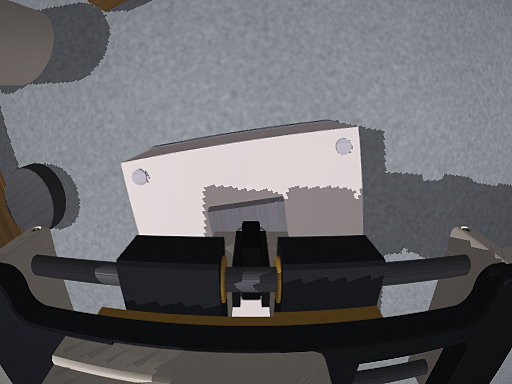

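The key head is still aligned in the jaws at (250,240), over the cover. One more small turn will show whether the torque builds up at the stop.

Request:
move_arm --moves '[0,0,0,0,0,0,0.03,0,0,0,0,0,0,0.02,0,0,0,0,0,0,0,0,0,0,0,0,0,0]'

```text
clock: 21.75
tool_pos: [0.5459, -0.0341, 0.0996]
orientation: [179.9, -0.1, -110.5]
force: [-4.5, -2.9, 6.1]
opening: 0.01
gripper_force: 30.0
```

```bash
python3 - <<'E'
from m import *
for i in range(6):
    o=ctrl.get_obs(); print(o['clock'],o['orientation'][2],o['moment'][2],o['force'].round(1),o['tau'][5])
    if i<5: snap('top')
E
```

```text
21.75 -110.50131426609065 0.23218342833409275 [-4.5 -2.9  6.1] -0.20036866888403893
21.8 -110.49902667691937 0.13290291194187 [-5.1 -2.   6.5] -0.181386130861938
21.85 -110.49701293153925 0.19807175636635424 [-3.6 -2.8  6.4] -0.17713570967316628
21.9 -110.4986253095868 0.18637574926315326 [-3.9 -2.1  5.8] -0.17617528326809406
21.95 -110.49534443351666 0.15849211408875796 [-4.2 -3.   5.2] -0.17608942463994026
22.0 -110.49801721750251 0.13597026303098345 [-4.5 -2.7  5.7] -0.17603132408112288
```

The torque has doubled to about 0.18 N m, so the plug is at its stop. The key is home with a light downward push.

```bash
python3 -c "
from plant import ctrl
print(ctrl.close_job())"
```

```text
the job is handed in; nothing more can be done
None
```

I handed the job in at about 22 s, with the module flush in its bay and the rectangular-headed key home in the lock, turned to its stop and still gripped; the hand-in call returned no verdict, so this rests on my own pose, force and torque readings.

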